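# Set the long straightedge against two dowel pins

### The job

On the dark wood cabinet panel, slide the long aluminium straightedge away from the robot by its black grip until its far long edge lies up against both upright steel pins at once (a gap of a few millimetres at either pin is fine), so that a line can be marked along it. Keep it flat on the panel all the way, do not lift it, and let go of it there. The short straightedge is too short for this job.

Things in the scene. Friction and masses are not known exactly. Their poses are not given: they have to be found in the camera images.
- straightedge: Loose aluminium bar 320 long, 50 wide, 8 mm thick, 0.4 kg, flat on the panel on the robot's side of the pins. Centred on it a black grip rib 100 long (along the bar), 16 wide, its top 42 mm above the bar's underside. Origin: centre of the underside; y along the length, x across, away from the robot towards the pins, z up; far long edge at x = +25 mm. Not the short one (130 mm) beyond the pins.
- pin1: Left (+y) one of two fixed upright steel dowel pins standing in the panel, 12 mm in diameter and 41 mm high. Origin: centre of its foot, on the panel's top. The bar's edge touches the pin when it is 6 mm from the pin's axis.
- pin2: Right (-y) one of the two pins, the same as pin1; the pins stand 170 to 200 mm apart. Origin: centre of its foot, on the panel's top.
- panel: Dark wood cabinet board, 460 (y) x 380 (x) x 18 mm thick, clamped to the bench, does not move. Origin: centre of its underside, on the bench; its top is 18 mm up. The way on it from the straightedge to the pins is clear.

How it is judged:
At the end, for the whole second after the job is handed in: The long straightedge lies flat and at rest on the panel, on the robot's side of the pins, with its far long edge touching or within 10 mm of each of the two pins, both pins standing alongside the edge's length (x of pin1 in the frame of straightedge between 0.022 and 0.041 m and x of pin2 in the frame of straightedge between 0.022 and 0.041 m and y of pin1 in the frame of straightedge below 0.158 m and y of pin2 in the frame of straightedge above -0.158 m and angle between straightedge's own z axis and vertical below 0.1 rad and height (world z) of straightedge below 0.025 m and linear speed of straightedge below 0.01 m/s).
It fails at once if the straightedge is lifted more than 20 mm off the panel (height (world z) of straightedge above 0.038 m).
It also fails if it takes over 32 s, if anything falls off the work surface, if the arm or the gripper's body presses on something with over 40 N, if the wrist force passes 120 N, or if a joint passes its speed limit or range.

### The arm

A 6-joint arm with a two-finger parallel gripper is mounted at the origin on the work surface. World frame = base frame: x ahead of the robot, y to its left, z up, the work surface at z = 0. Lengths are in m, angles in rad, forces in N, time in s.
With the tool pointing down it reaches from about 0.3 to 0.775 m from the base axis. Payload 14.6 kg.
Tool frame: the origin (TCP) lies at the centre of the arm's flange, where the gripper is bolted on; the fingertips stand 173 mm ahead of it and the grasp point (between the pads) lies grip_depth ahead of it (grip_depth is the distance from the TCP to the grasp point, in m); z points along the fingers, y is the line along which they close (so a half turn about z gives the same grasp; the last joint's range is limited). The gripper opens to 85 mm and grips with 20 to 120 N. Pads are 22 mm wide; open, the fingers measure 114 mm over their backs; the gripper's body (76 mm by 85 mm) begins 54 mm behind the grasp point. The pads swing forward as they close: fully open they stand 13 mm farther back than shut.
Start: joints at [-1.385, 0.3, 1.521, -0, 1.321, -0.067], TCP at [0.138, -0.533, 0.405] pointing down, gripper open.
Joint ranges: [-3.03, 3.03], [-0.79, 2.21], [0.23, 2.52], [-1.04, 4.18], [0, 3.07], [-2.55, 2.55]. Speed limits (rad/s): [2.22, 2.22, 2.57, 3.14, 3.14, 3.14].

### API

Orientations are given as a 3x3 rotation matrix whose columns are the frame's x, y, z axes.
In Python, from station import state, camera, finish_job, grip_depth gives the robot as it stands.
- The arm moves only by the shell command python3 -m handwheel 'ROWS' [FORCE]. ROWS is JSON, a list of rows, each a list of 3 entries, a list of its own where there are three numbers: the shift along the world's x, y, z in cm, then the turn, a rotation vector about the world's x, y, z in degrees, then the gripper's target within -1 to 1 (fully open at 1, half-way at 0, shut at -1). In form: [[[tx, ty, tz], [wx, wy, wz], gripper], ...]. A call has 1 to 10 rows; each row is the pose to reach, as a shift and turn from the pose commanded when the call began; what a row does not reach only later rows make up. A row lasts 1/8 s, in which the tool goes at most 62.5 mm and 10.7 degrees, less where a joint would pass 70% of its speed; a pose out of reach is approached as far as the arm can. A call with a gripper value outside its range is refused whole. The fingers move at their own pace and stop on an object; FORCE is the grip in N (left out, the last holds). Time passes only in rows, so rows that repeat a pose let the fingers close. It gives the time, the measured TCP pose, the force, the opening and the grip force at its end, in the units of the state.
- state(): the state, without advancing time (a new reading comes with each control period).
- camera(name): name is "scene" or "top"; returns a dict with "color" (400x640x3 uint8, red, green, blue), "depth" (400x640 float32, m along the optical axis (not along the pixel's ray), 0 where there is no reading), "intrinsics" (3x3 intrinsics, pixels), "dist" ([k1, k2, p1, p2, k3] as OpenCV has them; the pictures are not rectified), "cam_to_world" (4x4, takes a point from camera to world coordinates). Camera axes: x right, y down, z forward; pixel columns grow to the right and rows downward; lengths in m; the calibration is good to about 2 mm. A picture is of the moment at which its call begins.
- finish_job(): hands the job in; it is judged then, once.
The state is a dict: "time_s": time; "q": joint angles; "joint_vel": joint speeds; "joint_torque": joint torques, N m; "tcp_pos": TCP position; "orientation": TCP orientation; "ft_force": force on the tool from outside, world axes, zero at the start; "moment": the same for the moment, N m; "grip_width": opening from 0.0 (shut) to 1.0 (fully open); "grip_force": force on a finger pad.
Only numpy, scipy, OpenCV 4.12 (cv2) and the standard library are available. Lean on these libraries where they do the work, as an engineer would, in place of code of your own. Each camera call takes 0.05 s, during which the arm holds its last target. There are 200 camera calls.

## Working session

There is one attempt and no reset: what is moved stays moved. The work goes in short steps, Python scripts to look and compute and a shell command to move; the robot and the scene stay as the last step left them, time stands still between calls to the robot, and variables do not carry over. Pictures are saved under pics/ and viewed, at most 10 in all, crops included, and the job is handed in when it is done.

```bash
mkdir -p pics; cat > h.py <<'E'
import numpy as np, cv2
from station import state, camera, finish_job, grip_depth
def ray(c,uv,z):
    uv=np.array(uv,float).reshape(-1,1,2)
    n=cv2.undistortPoints(uv,c["intrinsics"],np.array(c["dist"]))[:,0]
    T=np.array(c["cam_to_world"]); d=np.c_[n,np.ones(len(n))]@T[:3,:3].T; o=T[:3,3]
    return o+d*((z-o[2])/d[:,2])[:,None]
def pts(c):
    v,u=np.mgrid[0:400,0:640]; uv=np.stack([u,v],-1).reshape(-1,1,2).astype(float)
    n=cv2.undistortPoints(uv,c["intrinsics"],np.array(c["dist"]))[:,0]
    T=np.array(c["cam_to_world"]); p=np.c_[n,np.ones(len(n))]*c["depth"].reshape(-1,1)
    return (p@T[:3,:3].T+T[:3,3]).reshape(400,640,3)
E
python3 - <<'E'
from h import *
for n in("top","scene"):
    c=camera(n); cv2.imwrite(f"pics/{n}0.png",c["color"][:,:,::-1]); print(n,np.round(c["cam_to_world"],3))
s=state(); print(grip_depth() if callable(grip_depth) else grip_depth, s)
E
```

```text
top [[ 0.001 -0.986  0.164  0.473]
 [-1.    -0.002 -0.008  0.011]
 [ 0.008 -0.164 -0.986  0.69 ]
 [ 0.     0.     0.     1.   ]]
scene [[-0.49   0.546 -0.679  1.026]
 [ 0.871  0.29  -0.395  0.295]
 [-0.019 -0.786 -0.618  0.488]
 [ 0.     0.     0.     1.   ]]
0.1547 {'time_s': 0.1, 'q': array([-1.38458630e+00,  3.00398570e-01,  1.52151092e+00, -3.14618583e-06,
        1.32067345e+00, -6.65907464e-02]), 'joint_vel': array([ 0.00146666, -0.00135517, -0.00223462,  0.00194843, -0.00120353,
        0.00105213]), 'joint_torque': array([ 1.84209479e-03, -5.44367874e+01, -3.62367725e+01, -4.46948206e-05,
        3.03225366e-03, -2.78041803e-06]), 'tcp_pos': array([ 0.13756077, -0.53249011,  0.40419069]), 'orientation': array([[ 9.68215511e-01,  2.50117352e-01, -1.86332977e-04],
       [ 2.50117414e-01, -9.68215024e-01,  9.72602646e-04],
       [ 6.28544106e-05, -9.88294090e-04, -9.99999510e-01]]), 'ft_force': array([-0.43137274, -0.09475281,  0.09786272]), 'moment': array([-0.02846729,  0.03925291,  0.00591559]), 'grip_force': 0.0, 'grip_width': 0.9973817344577002}
```

View pics/top0.png

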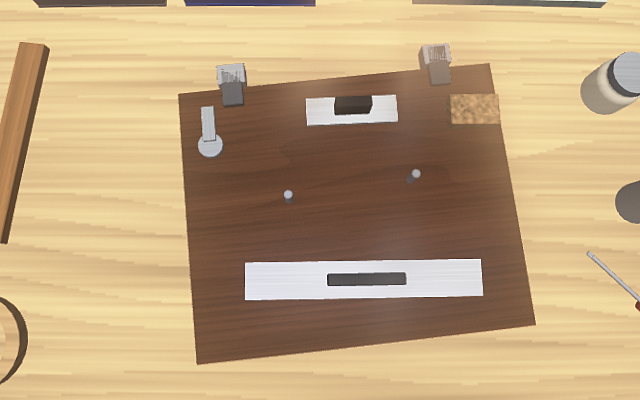

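View pics/scene0.png

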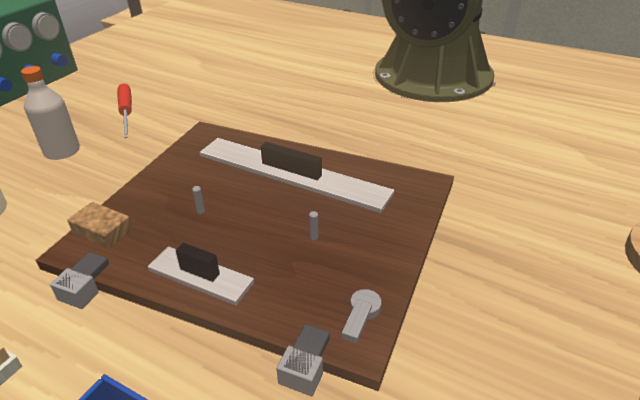

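The top view shows the long bar at u 245–483, v 259–300, with its grip centred near (367,279). The pin tops are near (288,195) and (416,174), and the short bar is beyond the pins. Next I'll measure these.

```bash
cat > meas.py <<'E'
from h import *
def bar(c):
    im=c["color"].astype(int); P=pts(c)
    hsv=cv2.cvtColor(c["color"],cv2.COLOR_RGB2HSV)
    m=((hsv[...,1]<50)&(hsv[...,2]>150)).astype(np.uint8)
    cs,_=cv2.findContours(m,cv2.RETR_EXTERNAL,cv2.CHAIN_APPROX_NONE)
    cs=[k for k in cs if 200<k[:,0,1].mean()<330 or True]
    best=None
    for k in cs:
        w=ray(c,k[:,0],0.026)[:,:2].astype(np.float32); r=cv2.minAreaRect(w)
        if abs(max(r[1])-.32)<.03 and abs(min(r[1])-.05)<.02: best=r
    return best
def report(c,pins=None):
    r=bar(c); b=cv2.boxPoints(r); ctr=np.array(r[0])
    e=[b[1]-b[0],b[2]-b[1]]; e=max(e,key=np.linalg.norm); e=e/np.linalg.norm(e)
    if e[1]<0: e=-e
    x=np.array([e[1],-e[0]]); yaw=np.degrees(np.arctan2(x[1],x[0]))
    print("bar",ctr.round(4),"size",np.round(r[1],4),"yaw",yaw.round(2))
    if pins is not None:
        for p in pins: print(" pin in bar frame",((p-ctr)@x).round(4),((p-ctr)@e).round(4))
    return ctr,yaw
E
python3 - <<'E'
from meas import *
c=camera("top"); P=pts(c); col=c["color"]
pins=[]
hsv=cv2.cvtColor(col,cv2.COLOR_RGB2HSV)
for u,v in((288,195),(416,174)):
    w=np.s_[v-9:v+10,u-9:u+10]; m=(hsv[w][...,1]<60)&(hsv[w][...,2]>130)
    vv,uu=np.nonzero(m); q=np.array([uu.mean()+u-9,vv.mean()+v-9])
    p=ray(c,[q],0.059)[0]; pins.append(p[:2]); print("pin",q,m.sum(),p.round(4),"depth z",P[w][m][:,2].round(3).max())
print("dist",np.linalg.norm(pins[0]-pins[1]))
ctr,yaw=report(c,pins); np.save("pins.npy",pins)
g=((P[...,2]>.05)&(P[...,2]<.07)); g[:230]=0;g[320:]=0;g[:,:300]=0;g[:,430:]=0
w=P[g]; r=cv2.minAreaRect(w[:,:2].astype(np.float32)); print("grip",g.sum(),r,np.median(w,0))
m=((hsv[...,2]<75)&(hsv[...,1]<90)).astype(np.uint8)[262:298,300:430]
cs,_=cv2.findContours(m,cv2.RETR_EXTERNAL,cv2.CHAIN_APPROX_NONE);k=max(cs,key=len)[:,0]+[300,262]
print("gripmask",cv2.minAreaRect(ray(c,k,.06)[:,:2].astype(np.float32)))
print("panel z",np.median(P[220:250,300:400,2]))
# scene cross-check of pins
s=camera("scene")
for uv in((198,188),(314,214)): print("scene",uv,ray(s,[uv],.059)[0].round(4))
E
```

```text
pin [287.67741935 193.87096774] 62 [0.5857 0.0358 0.059 ] depth z 0.063
pin [415.65454545 173.07272727] 55 [ 0.614  -0.1334  0.059 ] depth z 0.69
dist 0.17156389362936275
bar [ 0.4758 -0.0663] size [0.0503 0.3196] yaw 0.92
 pin in bar frame 0.1115 0.1003
 pin in bar frame 0.1372 -0.0693
grip 992 ((0.4760092794895172, -0.06638269126415253), (0.015958057716488838, 0.09994316101074219), 1.0812506675720215) [ 0.47549348 -0.0648342   0.06088246]
gripmask ((0.46871933341026306, -0.06288100779056549), (0.09756221622228622, 0.013743375428020954), 82.43855285644531)
panel z 0.01904575320388796
scene (198, 188) [ 0.6124 -0.1287  0.059 ]
scene (314, 214) [0.5857 0.0392 0.059 ]
```

Both views agree. Pin1 is at about (0.586, 0.037) and pin2 at about (0.613, -0.132). The line through them needs a bar yaw of about 9.5°. The bar is at (0.476, -0.066) with yaw 1°. Moving above the grip now.

```bash
python3 -m handwheel '[[[33.8,46.6,-5],[0,0,76.5],1],[[33.8,46.6,-5],[0,0,76.5],1],[[33.8,46.6,-5],[0,0,76.5],1],[[33.8,46.6,-5],[0,0,76.5],1],[[33.8,46.6,-5],[0,0,76.5],1],[[33.8,46.6,-5],[0,0,76.5],1],[[33.8,46.6,-5],[0,0,76.5],1],[[33.8,46.6,-5],[0,0,76.5],1],[[33.8,46.6,-5],[0,0,76.5],1],[[33.8,46.6,-5],[0,0,76.5],1]]' 40
python3 -m handwheel '[[[0,0,0],[0,0,0],1],[[0,0,0],[0,0,0],1],[[0,0,0],[0,0,0],1],[[0,0,0],[0,0,0],1]]'; python3 -c "
from h import *;print(state()['tcp_pos'],state()['orientation'])"
```

```text
time_s: 1.45
tcp_pos: [0.4767, -0.0639, 0.3541]
orientation: [[-0.021, 1.0, -0.001], [1.0, 0.021, 0.0], [0.0, -0.001, -1.0]]
ft_force: [-0.0, 0.3, 0.0]
grip_width: 0.998
grip_force: 0.0
time_s: 1.95
tcp_pos: [0.4753, -0.0672, 0.3549]
orientation: [[-0.016, 1.0, 0.0], [1.0, 0.016, -0.0], [-0.0, 0.0, -1.0]]
ft_force: [-0.0, -0.2, 1.0]
grip_width: 1.002
grip_force: 0.0
[ 0.4752754  -0.06721965  0.35488451] [[-1.59097827e-02  9.99873375e-01  3.34776162e-04]
 [ 9.99873426e-01  1.59098170e-02 -1.00063123e-04]
 [-1.05376680e-04  3.33141806e-04 -9.99999939e-01]]
```

```bash
python3 -m handwheel '[[[0,0,-4],[0,0,0],1],[[0,0,-8],[0,0,0],1],[[0,0,-11],[0,0,0],1],[[0,0,-13],[0,0,0],1],[[0,0,-14],[0,0,0],1],[[0,0,-14.8],[0,0,0],1],[[0,0,-14.8],[0,0,0],1],[[0,0,-14.8],[0,0,0],1]]' 40
python3 -m handwheel '[[[0,0,0],[0,0,0],-1],[[0,0,0],[0,0,0],-1],[[0,0,0],[0,0,0],-1],[[0,0,0],[0,0,0],-1],[[0,0,0],[0,0,0],-1],[[0,0,0],[0,0,0],-1],[[0,0,0],[0,0,0],-1],[[0,0,0],[0,0,0],-1]]' 40
python3 - <<'E'
from h import *
c=camera("scene"); cv2.imwrite("pics/g.png",c["color"][60:340,60:520,::-1])
E
```

```text
time_s: 2.95
tcp_pos: [0.4757, -0.0666, 0.2073]
orientation: [[-0.017, 1.0, 0.001], [1.0, 0.017, -0.0], [-0.0, 0.001, -1.0]]
ft_force: [-0.2, 0.3, 0.2]
grip_width: 0.999
grip_force: 0.0
time_s: 3.95
tcp_pos: [0.4756, -0.0665, 0.2068]
orientation: [[-0.017, 1.0, 0.0], [1.0, 0.017, -0.0], [-0.0, 0.0, -1.0]]
ft_force: [-0.8, 0.1, 4.1]
grip_width: 0.179
grip_force: 40.1
```

View pics/g.png

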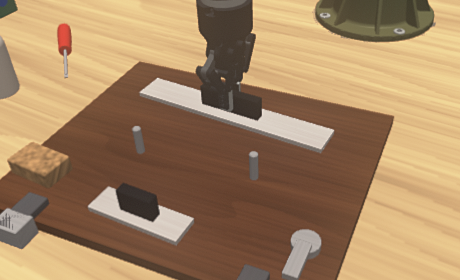

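The crop shows the fingers closed on the rib near its centre, around (230,100). The opening is about 15 mm at 40 N, which matches the rib. Sliding to about 2 cm short of the pins with the full turn, then I'll check.

```bash
python3 -m handwheel '[[[0.6,0.1,0],[0,0,0.8],-1],[[1.5,0.2,0],[0,0,2],-1],[[2.5,0.3,0],[0,0,3],-1],[[3.5,0.4,0],[0,0,4.2],-1],[[4.5,0.6,0],[0,0,5.5],-1],[[5.5,0.7,0],[0,0,6.8],-1],[[6.4,0.8,0],[0,0,7.8],-1],[[7,0.9,0],[0,0,8.5],-1],[[7.2,0.9,0],[0,0,8.5],-1],[[7.2,0.9,0],[0,0,8.5],-1]]' 40
python3 - <<'E'
from h import *
for i in ("top","scene"):
    c=camera(i); cv2.imwrite(f"pics/{i}1.png",c["color"][:,:,::-1])
    np.save(f"{i}1.npy",c,allow_pickle=True)
E
```

```text
time_s: 5.25
tcp_pos: [0.5476, -0.0575, 0.2068]
orientation: [[-0.165, 0.986, -0.001], [0.986, 0.165, -0.0], [0.0, -0.001, -1.0]]
ft_force: [-3.4, 1.1, 6.7]
grip_width: 0.178
grip_force: 40.6
```

View pics/top1.png

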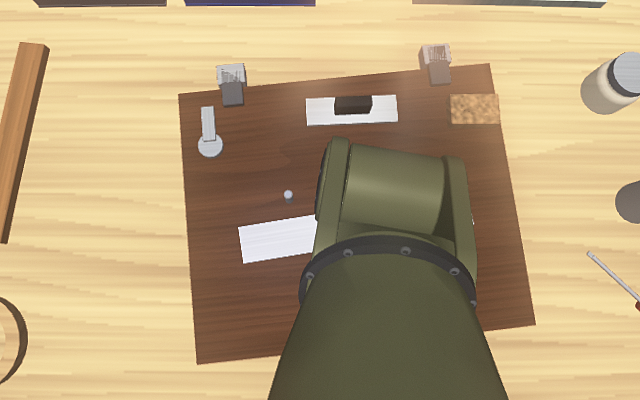

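View pics/scene1.png

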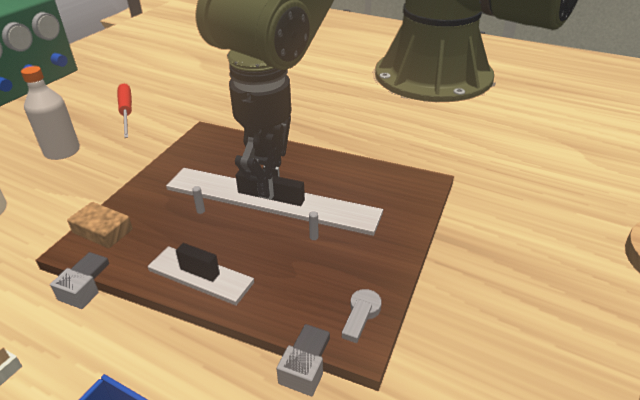

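The top view shows the bar's left end at (239–316, 216–262) with pin1 at (288,195); the arm hides the rest. The scene view shows the bar flat, with its robot-side edge from (184,169) to (383,209), just short of both pins. I'll measure the edges.

```bash
cat > edge.py <<'E'
from h import *
def edge(c,us,v0,v1,rising,z):
    g=cv2.cvtColor(c["color"],cv2.COLOR_RGB2HSV); m=((g[...,1]<50)&(g[...,2]>150))
    q=[]
    for u in us:
        k=np.nonzero(m[v0:v1,u])[0]
        if len(k)>4: q.append((u,v0+(k[0]-.5 if rising else k[-1]+.5)))
    w=ray(c,q,z)[:,:2]
    vx,vy,x,y=cv2.fitLine(w.astype(np.float32),cv2.DIST_HUBER,0,.001,.001).ravel()
    e=np.array([vx,vy])*np.sign(vy); n=np.array([e[1],-e[0]]); return n,n@[x,y],np.degrees(np.arctan2(n[1],n[0])),len(q)
if __name__=="__main__":
    import sys
    pins=np.load("pins.npy"); k=sys.argv[1]
    c=np.load(f"top{k}.npy",allow_pickle=True).item()
    n,d,a,N=edge(c,range(245,306),203,275,True,.026); print("top far edge: yaw",a,N,"pin x in bar frame",pins@n-d+.025)
    c=np.load(f"scene{k}.npy",allow_pickle=True).item()
    for us in ([*range(190,228)],[*range(312,372)]):
        n,d,a,N=edge(c,us,150,250,True,.026); print("scene near edge: yaw",a,N,"pin x in bar frame",pins@n-d-.025)
    n,d,a,N=edge(c,[*range(190,228),*range(312,375)],150,250,True,.026); print("scene near edge: yaw",a,N,"pin x in bar frame",pins@n-d-.025)
E
python3 edge.py 1
```

```text
top far edge: yaw 9.540953 61 pin x in bar frame [0.0523228  0.05228231]
scene near edge: yaw 9.965928 38 pin x in bar frame [0.05438013 0.05306713]
scene near edge: yaw 9.417401 60 pin x in bar frame [0.05280322 0.05313269]
scene near edge: yaw 9.505292 101 pin x in bar frame [0.05278157 0.05284786]
```

Parallel and 20–21 mm from contact. Advancing about 19.5 mm along the normal.

```bash
python3 -m handwheel '[[[0.5,0.08,0],[0,0,0],-1],[[1,0.17,0],[0,0,0],-1],[[1.4,0.23,0],[0,0,0],-1],[[1.7,0.28,0],[0,0,0],-1],[[1.85,0.3,0],[0,0,0],-1],[[1.95,0.32,0],[0,0,0],-1],[[1.95,0.32,0],[0,0,0],-1],[[1.95,0.32,0],[0,0,0],-1]]' 40
python3 - <<'E'
from h import *
for i in ("top","scene"): np.save(f"{i}2.npy",camera(i),allow_pickle=True)
E
python3 edge.py 2
```

```text
time_s: 6.35
tcp_pos: [0.5669, -0.0544, 0.2068]
orientation: [[-0.165, 0.986, -0.001], [0.986, 0.165, -0.0], [-0.0, -0.001, -1.0]]
ft_force: [-5.1, 0.1, 7.0]
grip_width: 0.18
grip_force: 40.6
top far edge: yaw 9.035267 61 pin x in bar frame [0.03294576 0.03441945]
scene near edge: yaw 9.665256 38 pin x in bar frame [0.03394907 0.03353637]
scene near edge: yaw 9.504935 60 pin x in bar frame [0.03322703 0.03329439]
scene near edge: yaw 9.455288 101 pin x in bar frame [0.03325159 0.03346762]
```

About 2 mm from both pins, well inside tolerance. Releasing and retreating.

```bash
python3 -m handwheel '[[[0,0,0],[0,0,0],0],[[0,0,0],[0,0,0],0.5],[[0,0,0],[0,0,0],1],[[0,0,0],[0,0,0],1],[[0,0,0],[0,0,0],1],[[0,0,0],[0,0,0],1],[[0,0,0],[0,0,0],1],[[0,0,0],[0,0,0],1]]'
python3 -m handwheel '[[[0,0,2],[0,0,0],1],[[0,0,5],[0,0,0],1],[[0,0,9],[0,0,0],1],[[0,0,13],[0,0,0],1],[[0,0,15],[0,0,0],1],[[0,-8,15],[0,0,0],1],[[0,-14,15],[0,0,0],1],[[0,-20,15],[0,0,0],1],[[0,-25,15],[0,0,0],1],[[0,-25,15],[0,0,0],1]]'
python3 -m handwheel '[[[-10,-10,0],[0,0,0],1],[[-10,-10,0],[0,0,0],1],[[-10,-10,0],[0,0,0],1],[[-10,-10,0],[0,0,0],1]]'
python3 - <<'E'
from meas import *
c=camera("top"); cv2.imwrite("pics/top3.png",c["color"][:,:,::-1]); np.save("top3.npy",c,allow_pickle=True)
np.save("scene3.npy",camera("scene"),allow_pickle=True)
try: report(c,np.load("pins.npy"))
except Exception as e: print(e)
E
python3 edge.py 3
```

```text
time_s: 7.45
tcp_pos: [0.5671, -0.0543, 0.2067]
orientation: [[-0.165, 0.986, 0.0], [0.986, 0.165, 0.0], [0.0, 0.0, -1.0]]
ft_force: [-0.1, 0.5, 0.7]
grip_width: 0.999
grip_force: 0.0
time_s: 8.7
tcp_pos: [0.5661, -0.3081, 0.356]
orientation: [[-0.16, 0.987, -0.001], [0.987, 0.16, -0.0], [-0.0, -0.001, -1.0]]
ft_force: [0.3, 0.6, 0.2]
grip_width: 0.999
grip_force: 0.0
time_s: 9.2
tcp_pos: [0.4669, -0.4042, 0.3568]
orientation: [[-0.164, 0.986, 0.0], [0.986, 0.164, 0.0], [0.0, 0.0, -1.0]]
ft_force: [-0.3, 0.7, 0.0]
grip_width: 1.0
grip_force: 0.0
bar [ 0.5672 -0.0542] size [0.051  0.3204] yaw 9.47
 pin in bar frame 0.033 0.0857
 pin in bar frame 0.0331 -0.0859
top far edge: yaw 9.035267 61 pin x in bar frame [0.03294576 0.03441945]
scene near edge: yaw 9.49146 38 pin x in bar frame [0.03332079 0.0334285 ]
scene near edge: yaw 9.321723 60 pin x in bar frame [0.03322866 0.03384461]
scene near edge: yaw 9.445753 101 pin x in bar frame [0.03317919 0.03342376]
```

View pics/top3.png

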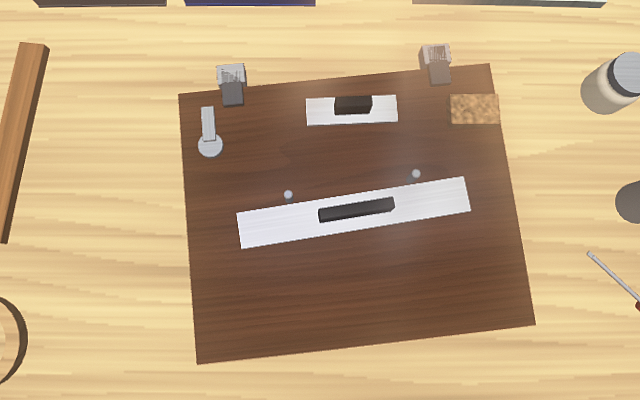

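The bar lies flat with its far edge alongside both pins, at (288,195) and (416,174). Each pin measures x = 33 mm in the bar frame, inside the 22–41 mm window.

```bash
python3 -c "
from station import finish_job;print(finish_job())"
```

```text
the job is handed in; nothing more can be done
None
```

The long straightedge lies flat on the panel, released, with its far edge about 2 mm from both pins by camera measurement, and the job is handed in; no verdict came back.

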